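Clear the jig and hold a rebated offcut tight in it

TASK

The wooden offcut has to be held tight in the drilling jig, but a solder reel stands in its way: lift the reel off the jig and stand it upright on the round rubber mat, without tipping it over. Then bring the offcut home, flat on the board, flush along the fence and up against the stop block, with its rebate (step) facing away from the fence, and press into the rebate with the fingers in one firm diagonal push, downwards and towards the fence at once (about 10 N each way). Finish while holding that push, do not let go, and leave everything else on the bench and jig where it is.

Things in the scene. Friction and masses are not known exactly. Their poses are not given: they have to be found in the camera images.
- jig: The drilling jig, fixed on the bench: a chipboard 300 mm (x) by 320 mm (y), 18 mm thick. Origin at the middle of the board, at bench height; its top is at z = 18 mm; x points to the fence, y to the stop block's end. Position and yaw change from start to start.
- fence: Straight aluminium bar fixed on the jig along its far (+x) side, 300 mm long, 25 mm thick, 36 mm tall above the board. Same axes as the jig, origin at the middle of the board, on its top face (z = 18 mm); the face that guides the work is the plane x = +120 mm of the jig.
- stop: Small wooden block fixed on the jig, touching the fence near its +y end: 55 mm (x) by 25 mm (y), 34 mm tall above the board. Same axes as the jig, origin at the middle of the board, on its top face; the face that stops the work is the plane y = +130 mm of the jig, from x = 65 to 120 mm.
- baseboard: The jig's chipboard itself, same origin and axes as the jig.
- offcut_center (a point): Middle of the loose wooden offcut, half-way up: 70 mm wide (x), 150 long (y), 42 tall, 0.17 to 0.34 kg, flat on the board, long side roughly along the fence. Its tall part is 45 mm wide (x = -10 to +35 mm) and can be gripped across. The rebate, along the whole -x side (away from the fence), has a ledge (x = -35 to -10 mm) 18 mm above the underside and a 24 mm high wall at x = -10 mm.
- offcut: The same offcut, origin at the middle of its underside, same axes. Home, against fence and stop, its middle is at x = 85 mm, y = 55 mm in the jig frame.
- rebate (a point): Inner corner of the offcut's rebate, where ledge and wall meet, at the middle of its length: at x = -10 mm, 18 mm above the underside; axes as the offcut.
- reel_center (a point): Middle of the full solder reel that stands upright on the board between offcut and fence: 48 mm diameter, 50 mm tall, straight-sided, 0.16 to 0.26 kg; z along its axis. Half-way up.
- reel: The same reel, origin at the middle of its underside.
- pad: Round black rubber mat fixed on the bench to the left or the right of the jig, 110 mm diameter, 4 mm thick. Origin at the middle of its underside, at bench height.
- tin: Bystander: small steel tin, 40 mm diameter, 24 mm tall, standing on the board near the -y end of the fence. Origin under its centre.
- pliers: Bystander: pliers with black grips, about 170 mm long, 16 mm high, lying on the bench left of the jig. Origin near the pivot.
- meter: Bystander: black hand multimeter, 150 x 75 x 42 mm, lying right of the jig. Origin under its centre.
Not all that is in view belongs to the job. Of the things like the offcut, leave any that is purple or white; of the rest the larger one is meant.

How it is judged:
On the way, in this order (a step that is already met when the one before it is completed fails the run):
1. the reel stands upright on the rubber mat, let go (horizontal distance between reel_center and pad below 0.035 m and height (world z) of reel_center between 0.026 and 0.032 m and angle between reel_center's own z axis and vertical below 0.1 rad and contact force between the fingers and reel below 0.1 N), for 0.2 s.
2. the offcut lies flat on the board, against the fence and the stop block (x of offcut_center in the frame of jig between 0.082 and 0.088 m and y of offcut_center in the frame of jig between 0.051 and 0.058 m and z of offcut_center in the frame of jig below 0.042 m and angle between the x axis of offcut_center and the x axis of jig, either way round below 0.03 rad and angle between offcut_center's own z axis and vertical below 0.03 rad and x of rebate in the frame of jig below 0.085 m), for 0.2 s.
At the end, for the whole second after the job is handed in: Offcut flat, within 3 mm of fence, 4 mm of stop, square within 0.03 rad, rebate away from fence; fingers in the rebate press it with over 5 N, it bears on the fence with over 4 N and on the board with over 7 N, at rest. Reel upright, let go, on the mat, within 35 mm of its centre (all of step 1 and all of step 2 and contact force between offcut and fence above 4 N and contact force between offcut and baseboard above 7 N and contact force between the fingers and offcut above 5 N and z of the grasp point in the frame of offcut below 0.052 m and x of the grasp point in the frame of offcut below 0.005 m and linear speed of each of offcut, reel below 0.01 m/s); the arm keeps its last pose, push and grip.
It fails at once if the reel is tipped over (angle between reel_center's own z axis and vertical above 0.6 rad).
It fails at once if a bystander (tin, pliers, meter) is moved by more than 25 mm (distance of any of tin, pliers, meter from where it was at the start of the episode above 0.025 m).
It also fails if it takes over 72 s, if anything falls off the work surface, if the arm or the gripper's body presses on something with over 40 N, if the wrist force passes 120 N, or if a joint passes its speed limit or range.

ROBOT

A 6-joint arm with a two-finger parallel gripper is mounted at the origin on the work surface. World frame = base frame: x ahead of the robot, y to its left, z up, the work surface at z = 0. Lengths are in m, angles in rad, forces in N, time in s.
With the tool pointing down it reaches from about 0.35 to 0.975 m from the base axis. Payload 4.9 kg.
Tool frame: the origin (TCP) lies midway between the tips of the shut fingers; the grasp point (between the pads) lies 19 mm behind it; z points along the fingers, y is the direction in which the jaws open and shut (so a half turn about z gives the same grasp; the last joint's range is limited). The gripper opens to 85 mm and grips with 20 to 120 N. Pads are 22 mm wide; open, the fingers measure 114 mm over their backs; the gripper's body (76 mm by 85 mm) begins 54 mm behind the grasp point. The pads swing forward as they close: fully open they stand 13 mm farther back than shut.
Start: joints at [-1.375, 0.053, 1.613, -0, 1.476, -0.119], TCP at [0.194, -0.594, 0.207] pointing down, gripper open.
Joint ranges: [-3.01, 3.01], [-1.01, 2.22], [0.06, 2.58], [-1.02, 4.17], [0.09, 2.62], [-3.14, 3.14]. Speed limits (rad/s): [2.57, 2.57, 3.14, 3.14, 3.14, 3.14].

INTERFACE

Orientations are given as a unit quaternion [w, x, y, z].
In Python, from plant import state, grab_frame, camera_params, job_done, boxes_of gives the robot as it stands.
- The arm moves only by the tool step_arm, never from a script. Its argument "steps" is a list of rows, each a list of 4 numbers: the shift along the tool's x, y, z in mm, then the turn about the tool's z in degrees. A call has 1 to 8 rows; each row shifts and turns the pose as measured when the row begins, along the tool's axes as they then stand; what a row does not reach is not made up. A row lasts 1/10 s, in which the tool goes at most 50 mm and 8.59 degrees, less where a joint would pass 70% of its speed; a pose out of reach is approached as far as the arm can. A call is refused whole if a number of a shift passes 50 or a number of a turn 8.59, either way. A call with a gripper value outside its range is refused whole. "claw" is the opening in per cent of the stroke, from 0 (shut) to 100 (fully open), set as the call begins (left out, the last holds). The fingers move at their own pace and stop on an object; the grip force is fixed at half the most. Time passes only in rows, so rows that do not move let the fingers close. It gives the time, the measured TCP pose, the force and the opening at its end, in the units of the state.
- state(): the state, without advancing time (a new reading comes with each control period).
- grab_frame(name): name is "side" or "top" or "wrist"; returns (picture, depth): 400x640x3 uint8, red, green, blue; 400x640 float32, m along the optical axis (not along the pixel's ray), 0 where there is no reading.
- camera_params(name): a dict with "mtx" (3x3 intrinsics, pixels), "extrinsics" (4x4, takes a point from camera to world coordinates); the wrist camera has in their place "T_tool_cam" (4x4, takes a point from camera to tool coordinates, whose origin is the TCP and whose axes are the flange's). Camera axes: x right, y down, z forward; pixel columns grow to the right and rows downward; lengths in m; the calibration is good to about 2 mm. The wrist camera is an equidistant fisheye: a pixel r from the principal point sees the ray r / f radians off the axis. A picture is of the moment at which its call begins: read the wrist's pose just before it. camera_params takes no time and is no camera call.
- job_done(): hands the job in, once; it reports no verdict.
Trained networks look in the newest picture that a camera, given by its name, has taken for a name from the list of things; names that differ only in an ending like _2 or _b are one class to them, and where a whole thing is asked for, a point or a joint stands for the part that bears it (a point fixed in the world has none). Each returns a list of dicts, best first, with "p" (0 to 1); they miss things now and then, are a little off and sometimes report something else, mostly with a low value. They report only what shows in the picture. A call takes as long as a camera call. They do not tell look-alikes from the thing itself.
- boxes_of(camera, label): "box" ([left, top, width, height] in pixels, round what is visible of it).
The state is a dict: "time": time; "joint_pos": joint angles; "joint_vel": joint speeds; "joint_efforts": joint torques, N m; "tool_pos": TCP position; "tool_rot": TCP orientation; "contact_force": force on the tool from outside, world axes, zero at the start; "ft_torque": the same for the moment, N m; "gripper_width": opening from 0.0 (shut) to 1.0 (fully open).
Only numpy, scipy, OpenCV 4.12 (cv2) and the standard library are available. Lean on these libraries where they do the work, as an engineer would, in place of code of your own. Each camera call takes 0.05 s, during which the arm holds its last target. There are 200 camera calls.

## Working session

There is one attempt and no reset: what is moved stays moved. The work goes in short steps, Python scripts to look and compute and a tool call to move; the robot and the scene stay as the last step left them, time stands still between calls to the robot, and variables do not carry over. Pictures are saved under pics/ and viewed, about 8 in all and at most 12, crops included, and the job is handed in when it is done.

Besides the shell and the picture viewer there is one more tool, called after "Call:" as name([rows], argument=value, ...), one row to a line, values as JSON. step_arm: Moves the arm, as the interface text tells. Its arguments: {"type":"object","properties":{"steps":{"type":"array"},"claw":{"type":"number"}},"required":["steps"]}

```bash
mkdir -p pics
python3 - <<'E'
from plant import *
import cv2,numpy as np
for c in ["top","side"]:
    im,d=grab_frame(c); cv2.imwrite(f"pics/{c}0.png",im[:,:,::-1]); np.savez(f"{c}0.npz",im=im,d=d)
    for l in ["offcut","reel","pad","fence","stop","tin","jig","meter","pliers"]:
        print(c,l,[(np.round(b["box"]).tolist(),round(b["p"],2)) for b in boxes_of(c,l)])
    p=camera_params(c); print(p["mtx"],p["extrinsics"])
s=state(); print(s)
print(camera_params("wrist"))
E
```

```text
top offcut [([155.0, 187.0, 46.0, 38.0], 0.85), ([368.0, 257.0, 49.0, 31.0], 0.82), ([363.0, 126.0, 55.0, 62.0], 0.57), ([254.0, 203.0, 65.0, 39.0], 0.55)]
top reel [([269.0, 171.0, 19.0, 25.0], 0.84)]
top pad [([426.0, 217.0, 41.0, 41.0], 0.86), ([216.0, 157.0, 130.0, 118.0], 0.53), ([323.0, 176.0, 13.0, 17.0], 0.33)]
top fence [([225.0, 156.0, 115.0, 17.0], 0.71), ([217.0, 157.0, 131.0, 117.0], 0.48)]
top stop [([222.0, 164.0, 13.0, 23.0], 0.67)]
top tin [([322.0, 175.0, 16.0, 20.0], 0.76)]
top jig [([216.0, 157.0, 130.0, 117.0], 0.63)]
top meter [([433.0, 115.0, 44.0, 58.0], 0.82), ([425.0, 213.0, 39.0, 47.0], 0.29)]
top pliers [([90.0, 161.0, 63.0, 48.0], 0.95)]
[[516.66646881   0.         310.94190704]
 [  0.         516.66646881 203.06738469]
 [  0.           0.           1.        ]] [[-0.0779013  -0.97167677  0.22310454  0.23386525]
 [-0.99694921  0.07701664 -0.01267728 -0.01036001]
 [-0.00486454 -0.22341147 -0.97471209  1.33554835]
 [ 0.          0.          0.          1.        ]]
side offcut [([282.0, 135.0, 40.0, 40.0], 0.9), ([225.0, 278.0, 34.0, 59.0], 0.59), ([296.0, 
[... 1430 characters left out ...]
 9.38774203e-06]), 'contact_force': array([-0.5802868 ,  0.10407634,  0.3607041 ]), 'ft_torque': array([-0.03194007,  0.00324619, -0.00179305]), 'gripper_width': 1.0036347009577649}
{'mtx': array([[309.70691629,   0.        , 320.33747424],
       [  0.        , 309.70691629, 196.36912956],
       [  0.        ,   0.        ,   1.        ]]), 'T_tool_cam': array([[ 3.83912055e-04, -9.50098277e-01, -3.11950503e-01,
         8.00360924e-02],
       [ 9.99999861e-01,  4.77907755e-04, -2.24866870e-04,
        -9.46841271e-04],
       [ 3.62729190e-04, -3.11950374e-01,  9.50098328e-01,
        -1.67802805e-01],
       [ 0.00000000e+00,  0.00000000e+00,  0.00000000e+00,
         1.00000000e+00]])}
```

View pics/top0.png

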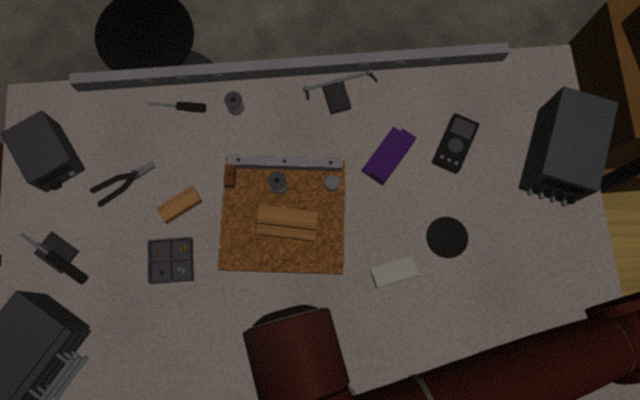

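View pics/side0.png

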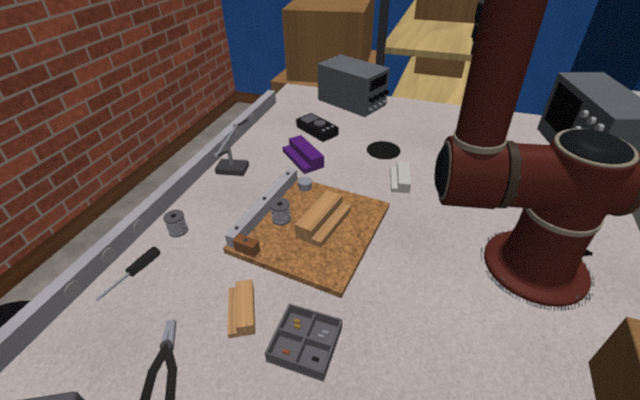

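Top view: the jig is at the centre. Candidates for the offcut are the wooden one on the board (287,222), a smaller wooden one (179,204), purple (390,155) and white (395,272). I choose the one on the board because it is the larger of the wood-coloured ones. Its ledge faces the robot, away from the fence. The reel on the jig is at (278,182), with a look-alike at (234,102). The mat is at (447,237), the tin at (332,184), and the stop on the left end (230,176).

```bash
cat > h.py <<'E'
import numpy as np,cv2
from plant import *
from scipy.spatial.transform import Rotation as R
def cloud(c,d):
    p=camera_params(c);K=p["mtx"];T=p["extrinsics"];v,u=np.mgrid[:400,:640]
    P=np.stack([(u-K[0,2])/K[0,0]*d,(v-K[1,2])/K[1,1]*d,d],-1)
    return P@T[:3,:3].T+T[:3,3]
def ray(c,u,v,z):
    p=camera_params(c);K=p["mtx"];T=p["extrinsics"]
    r=T[:3,:3]@np.array([(u-K[0,2])/K[0,0],(v-K[1,2])/K[1,1],1]);o=T[:3,3]
    return o+r*(z-o[2])/r[2]
def pose():
    s=state();q=s["tool_rot"];return s["tool_pos"],R.from_quat([q[1],q[2],q[3],q[0]])
E
cat > m.py <<'E'
from h import *
f=np.load("top0.npz");im,d=f["im"],f["d"];W=cloud("top",d)
v,u=np.mgrid[:400,:640]
def sub(b,zlo,zhi):
    l,t,w,h=b;m=(u>=l)&(u<l+w)&(v>=t)&(v<t+h)&(d>0)&(W[...,2]>zlo)&(W[...,2]<zhi);return W[m]
def rect(P): 
    r=cv2.minAreaRect((P[:,:2]*1000).astype(np.float32)); return r,len(P),np.median(P[:,2])
print("bench z",np.median(W[290:300,100:200,2]))
print("jig",rect(sub((210,150,142,130),.010,.07)))
print("fence",rect(sub((210,150,142,30),.046,.07)))
print("offtall",rect(sub((250,195,75,50),.05,.08)))
print("offall",rect(sub((250,195,75,50),.028,.08)))
print("reel",rect(sub((266,168,24,28),.06,.09)))
print("tin",rect(sub((320,172,22,24),.034,.06)))
print("pad",rect(sub((424,214,46,46),.002,.012)),ray("top",446.5,237.5,.004))
print("meter",rect(sub((428,110,55,66),.025,.08)))
print("reel px",ray("top",278,181,.068))
big=cv2.resize(im[150:280,210:352],None,fx=5,fy=5,interpolation=cv2.INTER_CUBIC)
big=np.clip(big*1.6,0,255).astype(np.uint8)
cv2.imwrite("pics/crop.png",big[:,:,::-1])
E
python3 m.py
```

```text
bench z 0.00020254819447063088
jig (((512.3800048828125, 49.76710510253906), (320.4964599609375, 300.8648376464844), 83.66909790039062), 14037, np.float64(0.01900084665008528))
fence (((624.4251098632812, 40.0772705078125), (304.1115417480469, 66.50720977783203), 83.7530746459961), 1372, np.float64(0.05337811490642608))
offtall (((495.32073974609375, 36.51839828491211), (150.4069061279297, 46.799747467041016), 78.40499114990234), 1075, np.float64(0.05920319794573192))
offall (((482.9598693847656, 39.057350158691406), (150.42218017578125, 72.11647033691406), 78.25495147705078), 1735, np.float64(0.05700724233372667))
reel (((590.1965942382812, 57.301605224609375), (46.037620544433594, 45.66257095336914), 86.63294982910156), 275, np.float64(0.06718119547314227))
tin (((580.554931640625, -84.61837005615234), (38.552799224853516, 37.17665100097656), 51.50104904174805), 180, np.float64(0.041697432747540786))
pad (((422.3681335449219, -372.8385009765625), (117.78324890136719, 123.14263916015625), 82.73944854736328), 1052, np.float64(0.0043790147818320024)) [ 0.41918878 -0.37199842  0.004     ]
meter (((667.8053588867188, -424.0278625488281), (75.24759674072266, 151.68679809570312), 60.0711669921875), 1518, np.float64(0.03521933107038))
reel px [0.58800638 0.05216915 0.068     ]
```

View pics/crop.png

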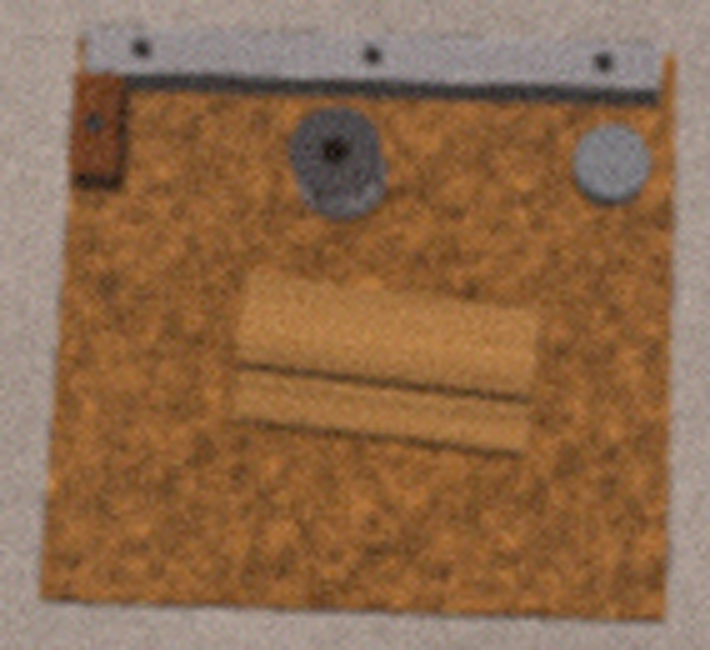

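The crop confirms the choice: wooden offcut, ledge towards the robot, about 5° skew to the fence. Jig centre is at (512,50) mm with yaw −6.3°, and the fitted sizes match the ones given. I'll turn the tool to the jig yaw and go above the reel at about (589,54).

Call:
step_arm([
  [0, 0, 0, 8.1],
  [0, 0, 0, 8.1],
  [0, 0, 0, 8.1],
  [20, -43, 0, 0],
  [20, -43, 0, 0],
  [20, -43, 0, 0],
  [20, -43, 0, 0],
  [20, -43, 0, 0],
], claw=100)

```text
time: 1.8
tool_pos: [0.3209, -0.3921, 0.2062]
tool_rot: [0.001, 0.998, -0.069, 0.0]
contact_force: [1.0, -0.3, -0.2]
gripper_width: 1.0
```

Call:
step_arm([
  [20, -43, 0, 0],
  [20, -43, 0, 0],
  [20, -43, 0, 0],
  [20, -43, 0, 0],
  [20, -43, 0, 0],
  [20, -43, 0, 0],
  [20, -43, 0, 0],
  [20, -43, 0, 0],
])

```text
time: 2.6
tool_pos: [0.5334, -0.0593, 0.2087]
tool_rot: [0.003, 0.998, -0.07, 0.004]
contact_force: [0.5, -0.8, 0.2]
gripper_width: 0.997
```

```bash
cat >> h.py <<'E'
def goto(x,y,z,yaw,):
    "remaining move (mm, deg) in tool axes"
    t,r=pose();d=r.inv().apply(np.array([x,y,z])/1000-t)*1000
    X=r.as_matrix()[:,0];psi=np.degrees(np.arctan2(X[1],X[0]))
    print("yaw",round(psi,2),"shift",d.round(1),"turn",round(-(yaw-psi),2))
def jig(x,y,o=(512.4,49.8),a=-6.3):
    c,s=np.cos(np.radians(a)),np.sin(np.radians(a));return o[0]+c*x-s*y,o[1]+s*x+c*y
def wristcloud(d):
    t,r=pose();p=camera_params("wrist");K=p["mtx"];T=p["T_tool_cam"];v,u=np.mgrid[:400,:640]
    a=(u-K[0,2])/K[0,0];b=(v-K[1,2])/K[1,1];th=np.hypot(a,b)+1e-9
    P=np.stack([a/th*np.tan(th)*d,b/th*np.tan(th)*d,d],-1)
    P=P@T[:3,:3].T+T[:3,3];return P@r.as_matrix().T+t
E
python3 - <<'E'
from h import *
goto(589,54,150,-6.3)
im,d=grab_frame("wrist");W=wristcloud(d)*1000;np.savez("w1.npz",im=im,W=W)
cv2.imwrite("pics/w1.png",np.clip(im[:,:,::-1]*1.5,0,255).astype(np.uint8))
for l in["reel","fence","stop","offcut"]:print(l,[(np.round(b["box"]).tolist(),round(b["p"],2)) for b in boxes_of("wrist",l)])
m=(d>0)&(abs(W[...,2]-67)<6)&(np.hypot(W[...,0]-589,W[...,1]-54)<40)
print(m.sum(),W[m].mean(0), cv2.minEnclosingCircle(W[m][:,:2].astype(np.float32)) if m.any() else "")
print(state()["contact_force"])
E
```

```text
yaw -8.0 shift [  38.8 -120.3   58.4] turn -1.7
reel [([184.0, 115.0, 54.0, 50.0], 0.71)]
fence [([105.0, 68.0, 255.0, 46.0], 0.97)]
stop [([106.0, 113.0, 30.0, 44.0], 0.82)]
offcut [([55.0, 151.0, 46.0, 74.0], 0.95), ([176.0, 188.0, 133.0, 64.0], 0.76), ([402.0, 1.0, 112.0, 119.0], 0.68), ([440.0, 252.0, 48.0, 44.0], 0.62), ([125.0, 65.0, 243.0, 233.0], 0.41)]
1541 [593.96516552  61.69682476  69.54276619] ((594.0880126953125, 62.69929122924805), 24.604827880859375)
[ 0.11506848 -0.17495677  0.19109085]
```

View pics/w1.png

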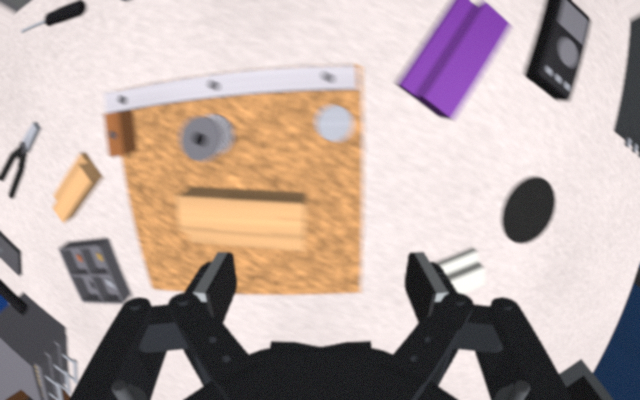

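The wrist view shows the jig with the reel at (205,137), offcut, tin and fence. The picture is slightly blurred because the arm was still settling. I'll close in and look again at rest.

Call:
step_arm([
  [10, -40, 10, -1.7],
  [10, -40, 15, 0],
  [10, -25, 15, 0],
  [5, -10, 10, 0],
  [0, 0, 0, 0],
  [0, 0, 0, 0],
])

```text
time: 3.45
tool_pos: [0.5823, 0.0406, 0.158]
tool_rot: [0.005, 0.998, -0.062, 0.005]
contact_force: [-0.2, -0.3, 1.0]
gripper_width: 1.003
```

```bash
cat > w.py <<'E'
from h import *
import sys
goto(589,54,150,-6.3)
im,d=grab_frame("wrist");W=wristcloud(d)*1000;np.savez("w2.npz",im=im,W=W,d=d)
m=(d>0)&(abs(W[...,2]-67)<6)&(np.hypot(W[...,0]-589,W[...,1]-54)<40)
print("reel",m.sum(),W[m].mean(0), cv2.minEnclosingCircle(W[m][:,:2].astype(np.float32)) if m.any() else "")
m=(d>0)&(abs(W[...,2]-54)<5)&(W[...,0]>600)&(abs(W[...,1])<220)
print("fence",m.sum(),cv2.minAreaRect(W[m][:,:2].astype(np.float32)))
m=(d>0)&(abs(W[...,2]-60)<4)&(W[...,0]<560)&(W[...,0]>440)&(abs(W[...,1])<150)
print("off",m.sum(),cv2.minAreaRect(W[m][:,:2].astype(np.float32)) if m.any() else "")
E
python3 w.py
```

```text
yaw -7.14 shift [  4.9 -14.2   7.9] turn -0.84
reel 2331 [592.18969345  55.80026738  68.98263066] ((591.5921630859375, 56.039100646972656), 24.271961212158203)
fence 9748 ((621.1524658203125, 39.365203857421875), (305.50433349609375, 74.01664733886719), 83.80583190917969)
off 5790 ((495.8747863769531, 35.38114929199219), (150.5540313720703, 47.183231353759766), 78.7340316772461)
```

Call:
step_arm([
  [7, -17, 0, -0.8],
  [0, 0, 20, 0],
  [0, 0, 20, 0],
  [0, 0, 0, 0],
])

```text
time: 3.9
tool_pos: [0.5953, 0.0545, 0.122]
tool_rot: [0.004, 0.998, -0.057, 0.009]
contact_force: [-0.2, -1.4, -0.8]
gripper_width: 0.999
```

```bash
python3 -c "
from h import *
goto(591.3,56.3,30,-6.3);print(pose())"
```

```text
yaw -6.57 shift [-5.9 -2.  91.9] turn -0.27
(array([0.59529975, 0.05451178, 0.1219731 ]), Rotation.from_matrix(array([[ 0.99326426, -0.11453688,  0.01753308],
                            [-0.1143754 , -0.99338773, -0.00995462],
                            [ 0.01855731,  0.00788222, -0.99979673]])))
```

Call:
step_arm([
  [-6, -2, 20, 0],
  [0, 0, 30, 0],
  [0, 0, 20, 0],
  [0, 0, 0, 0],
])

```text
time: 4.3
tool_pos: [0.596, 0.0564, 0.0573]
tool_rot: [0.004, 0.998, -0.058, 0.014]
contact_force: [0.2, -0.3, -0.8]
gripper_width: 1.001
```

```bash
python3 -c "
from h import *
goto(591.3,56.3,30,-6.3);print(pose()[1].as_matrix()[:,2])"
```

```text
yaw -6.62 shift [-5.4  0.5 27.2] turn -0.32
[ 0.02808487 -0.00980575 -0.99955745]
```

Call:
step_arm([
  [-5, 0, 14, 0],
  [-1, 0, 12, 0],
  [0, 0, 0, 0],
  [0, 0, 0, 0],
])

```text
time: 4.7
tool_pos: [0.5938, 0.0568, 0.0344]
tool_rot: [0.004, 0.998, -0.058, 0.018]
contact_force: [0.6, -0.2, 0.8]
gripper_width: 0.999
```

```bash
python3 -c "
from h import *
goto(591.3,56.3,30,-6.3);print(pose()[1].as_matrix()[:,2])"
```

```text
yaw -6.64 shift [-2.6  0.7  4.3] turn -0.34
[ 0.03518226 -0.00996518 -0.99933123]
```

Call:
step_arm([
  [-3, 0, 5, 0],
  [0, 0, 0, 0],
])

```text
time: 4.9
tool_pos: [0.5917, 0.0571, 0.0301]
tool_rot: [0.004, 0.998, -0.058, 0.019]
contact_force: [-0.8, 0.3, -0.7]
gripper_width: 1.003
```

Call:
step_arm([
  [0, 0, 0, 0],
  [0, 0, 0, 0],
  [0, 0, 0, 0],
  [0, 0, 0, 0],
  [0, 0, 0, 0],
  [0, 0, 0, 0],
], claw=30)

```text
time: 5.5
tool_pos: [0.5927, 0.0566, 0.0318]
tool_rot: [0.004, 0.998, -0.058, 0.02]
contact_force: [-0.7, 0.1, 0.4]
gripper_width: 0.53
```

```bash
python3 -c "
from h import *
goto(591.3,56.3,30,-6.3);print(pose()[1].as_matrix()[:,2])"
```

```text
yaw -6.63 shift [-1.4  0.5  1.7] turn -0.33
[ 0.03938477 -0.0108862  -0.99916482]
```

Call:
step_arm([
  [0, 0, 0, 0],
  [0, 0, 0, 0],
  [0, 0, -5, 0],
  [0, 0, -15, 0],
  [0, 0, -20, 0],
  [0, 0, -20, 0],
  [0, 0, 0, 0],
])

```text
time: 6.2
tool_pos: [0.5882, 0.0576, 0.0938]
tool_rot: [0.004, 0.998, -0.058, 0.018]
contact_force: [1.1, -0.1, -1.7]
gripper_width: 0.532
```

```bash
python3 -c "
from h import *
goto(420.8,-372.5,90,-6.3);print(pose()[1].as_matrix()[:,2],state()['joint_pos'])"
```

```text
yaw -6.63 shift [-116.7  446.6    2.4] turn -0.33
[ 0.03460688 -0.01038057 -0.99934709] [-0.02323524  0.04527793  1.81641505 -0.01010526  1.24506779  1.66638069]
```

Call:
step_arm([
  [-3, 20, 0, 0],
  [-11, 40, 0, 0],
  [-11, 40, 0, 0],
  [-11, 40, 0, 0],
  [-11, 40, 0, 0],
  [-11, 40, 0, 0],
  [-11, 40, 0, 0],
  [-11, 40, 0, 0],
])

```text
time: 7.0
tool_pos: [0.471, -0.2355, 0.0909]
tool_rot: [0.003, 0.998, -0.052, 0.018]
contact_force: [0.2, 0.7, -2.5]
gripper_width: 0.535
```

Call:
step_arm([
  [-11, 40, 0, 0],
  [-11, 40, 0, 0],
  [-5, 20, 0, 0],
  [0, 0, 0, 0],
  [0, 0, 0, 0],
])

```text
time: 7.5
tool_pos: [0.4277, -0.339, 0.088]
tool_rot: [0.003, 0.998, -0.056, 0.017]
contact_force: [0.5, 0.0, -2.3]
gripper_width: 0.53
```

```bash
python3 -c "
from h import *
goto(420.8,-372.5,90,-6.3);print(pose()[1].as_matrix()[:,2])
im,d=grab_frame('wrist');cv2.imwrite('pics/w3.png',np.clip(im[:,:,::-1]*1.5,0,255).astype(np.uint8))
W=wristcloud(d)*1000
for l in['reel','pad']:
  for b in boxes_of('wrist',l)[:2]:
    x,y,w,h=np.round(b['box']).astype(int);print(l,b);print(W[y+h//2,x+w//2])
im,d=grab_frame('top');cv2.imwrite('pics/t3.png',im[100:320,240:560,::-1].repeat(2,0).repeat(2,1))
"
```

```text
yaw -6.46 shift [-3.  34.1 -2. ] turn -0.16
[ 0.0338947  -0.00712805 -0.99939999]
reel {'box': [272.7, 191.8, 94.7, 117.3], 'p': 0.93}
[ 436.04792598 -338.50217621  124.57826624]
pad {'box': [299.3, 135.6, 123.2, 113.4], 'p': 0.78}
[ 427.94505048 -372.29175112    4.5525394 ]
```

View pics/w3.png

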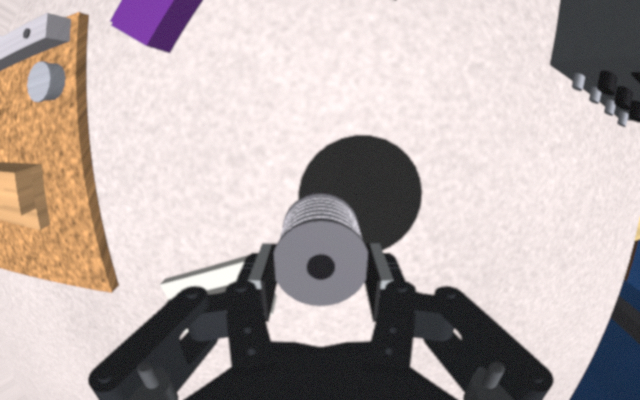

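Call:
step_arm([
  [-3, 17, 0, 0],
  [-2, 16, 0, 0],
  [0, 3, 0, 0],
  [0, 0, 20, 0],
  [0, 0, 20, 0],
  [0, 0, 10, 0],
  [0, 0, 0, 0],
])

```text
time: 8.4
tool_pos: [0.4229, -0.3772, 0.0386]
tool_rot: [0.004, 0.998, -0.054, 0.019]
contact_force: [-0.4, 0.5, -2.5]
gripper_width: 0.529
```

```bash
python3 -c "
from h import *
goto(420.8,-372.5,18.5,-6.3);print(pose()[1].as_matrix()[:,2])"
```

```text
yaw -6.16 shift [-3.4 -4.6 20. ] turn 0.14
[ 0.03692578 -0.01013662 -0.9992666 ]
```

Call:
step_arm([
  [-4, -4, 6, 0],
  [-1, 0, 6, 0],
  [0, 0, 4, 0],
  [0, 0, 0, 0],
])

```text
time: 8.8
tool_pos: [0.4194, -0.3733, 0.0231]
tool_rot: [0.005, 0.998, -0.054, 0.02]
contact_force: [-0.3, -0.2, -3.0]
gripper_width: 0.526
```

```bash
python3 -c "
from h import *
goto(420.8,-372.5,17.8,-6.3);print(pose()[1].as_matrix()[:,2],state()['contact_force'])"
```

```text
yaw -6.16 shift [ 1.  -1.   5.3] turn 0.14
[ 0.03869163 -0.01191702 -0.99918014] [-0.29401213 -0.24489032 -3.00616892]
```

Call:
step_arm([
  [0, 0, 3, 0],
  [0, 0, 2, 0],
])

```text
time: 9.0
tool_pos: [0.4202, -0.374, 0.0188]
tool_rot: [0.006, 0.998, -0.054, 0.02]
contact_force: [0.4, 0.6, -2.7]
gripper_width: 0.53
```

Call:
step_arm([
  [0, 0, 2, 0],
  [0, 0, 1, 0],
])

```text
time: 9.2
tool_pos: [0.4208, -0.3744, 0.0178]
tool_rot: [0.005, 0.998, -0.054, 0.02]
contact_force: [-3.6, 3.3, 6.5]
gripper_width: 0.531
```

Touched the mat (force changed from −2.7 to +6.5 N). Release.

Call:
step_arm([
  [0, 0, 0, 0],
  [0, 0, 0, 0],
  [0, 0, 0, 0],
  [0, 0, 0, 0],
  [0, 0, 0, 0],
  [0, 0, 0, 0],
  [0, 0, 0, 0],
], claw=100)

```text
time: 9.9
tool_pos: [0.4226, -0.3765, 0.0201]
tool_rot: [0.008, 0.998, -0.054, 0.022]
contact_force: [-0.7, -0.0, -0.3]
gripper_width: 1.003
```

Call:
step_arm([
  [0, 0, -5, 0],
  [0, 0, -20, 0],
  [0, 0, -30, 0],
  [0, 0, -30, 0],
  [0, 0, -30, 0],
  [0, 0, -20, 0],
  [0, 0, 0, 0],
  [0, 0, 0, 0],
])

```text
time: 10.7
tool_pos: [0.4156, -0.3731, 0.1601]
tool_rot: [0.007, 0.998, -0.054, 0.021]
contact_force: [-0.2, -0.1, -0.6]
gripper_width: 1.0
```

```bash
python3 -c "
from h import *
print(jig(85,55));goto(480,38,170,-11.5);print(pose()[1].as_matrix()[:,2],state()['contact_force'])
im,d=grab_frame('wrist');W=wristcloud(d)*1000
m=(d>0)&(abs(W[...,2]-53)<8)&(np.hypot(W[...,0]-421,W[...,1]+372)<60)
print(m.sum(),W[m].mean(0),cv2.minEnclosingCircle(W[m][:,:2].astype(np.float32)))
"
```

```text
(np.float64(602.9220683236978), np.float64(95.14043610729604))
yaw -6.13 shift [  20.5 -415.5  -13.6] turn 5.37
[ 0.04203903 -0.01557437 -0.99899457] [-0.16366108 -0.13468594 -0.64373236]
2087 [ 421.23592605 -373.53229646   54.8097368 ] ((420.6006164550781, -373.33599853515625), 24.441429138183594)
```

The reel stands on the mat at (420.6,−373.3), top at 54 mm, within a millimetre or two of the mat centre. Next I grip the offcut's tall part at (495.5,36) and slide it towards the stop.

Call:
step_arm([
  [4, -46, 0, 0],
  [4, -46, 0, 0],
  [4, -46, 0, 0],
  [4, -46, 0, 0],
  [4, -46, 0, 0],
  [4, -46, 0, 0],
  [4, -46, 0, 0],
  [4, -46, 0, 0],
])

```text
time: 11.55
tool_pos: [0.4828, -0.0004, 0.1434]
tool_rot: [0.003, 0.998, -0.06, 0.012]
contact_force: [0.5, -0.3, 0.5]
gripper_width: 0.999
```

Call:
step_arm([
  [0, -20, 0, -8.4],
  [0, 0, 0, -8.4],
  [0, 0, 0, -8.4],
  [0, 0, 0, -8.4],
  [0, 0, 0, -8.4],
  [0, 0, 0, -8.4],
  [0, 0, 0, -8.4],
  [0, 0, 0, -8.4],
])

```text
time: 12.35
tool_pos: [0.4758, 0.0288, 0.1258]
tool_rot: [0.0, 0.857, 0.515, -0.002]
contact_force: [0.5, 0.5, 0.2]
gripper_width: 0.999
```

Call:
step_arm([
  [0, 0, 0, -8.4],
  [0, 0, 0, -5],
  [0, 0, 0, 0],
])

```text
time: 12.65
tool_pos: [0.4721, 0.0292, 0.1195]
tool_rot: [-0.003, 0.789, 0.615, -0.006]
contact_force: [-0.6, 0.7, -0.6]
gripper_width: 0.999
```

```bash
python3 -c "
from h import *
goto(495.5,36,120,78.4);print(pose()[1].as_matrix()[:,2],state()['joint_pos'])"
```

```text
yaw 75.9 shift [12.3 21.1 -0.9] turn -2.5
[-0.01351675 -0.00179483 -0.99990703] [-0.09368561 -0.2418052   2.03654006 -0.00312041  1.36014882  0.15308071]
```

Call:
step_arm([
  [6, 12, 0, -2.5],
  [6, 10, 0, 0],
  [0, 0, 15, 0],
  [0, 0, 10, 0],
  [0, 0, 0, 0],
])

```text
time: 13.15
tool_pos: [0.4916, 0.0363, 0.0856]
tool_rot: [-0.007, 0.777, 0.629, -0.01]
contact_force: [-0.0, -0.2, -0.2]
gripper_width: 0.999
```

```bash
python3 -c "
from h import *
goto(495.5,36,37,78.4);print(pose()[1].as_matrix()[:,2])
im,d=grab_frame('wrist');W=wristcloud(d)*1000
m=(d>0)&(abs(W[...,2]-60)<4)&(W[...,0]<560)&(W[...,0]>440)&(abs(W[...,1]-50)<90)
print('off',m.sum(),cv2.minAreaRect(W[m][:,:2].astype(np.float32)))
cv2.imwrite('pics/w4.png',np.clip(im[:,:,::-1]*1.5,0,255).astype(np.uint8))"
```

```text
yaw 78.03 shift [ 0.9  5.  48.5] turn -0.37
[-0.02456712 -0.00117623 -0.99969749]
off 13395 ((495.72430419921875, 35.43410873413086), (150.96401977539062, 45.68548583984375), 78.51753234863281)
```

View pics/w4.png

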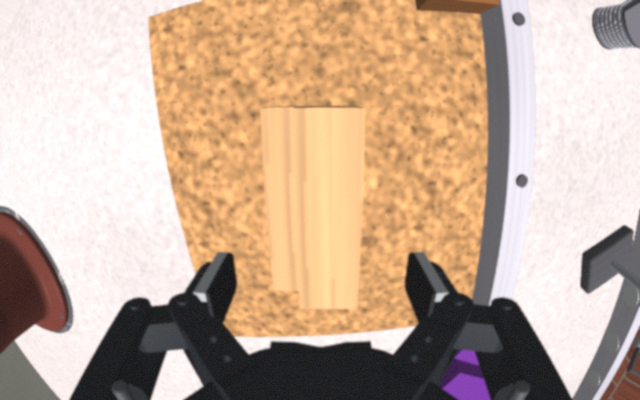

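The wrist view shows the offcut between the open fingers, tall part at about x 330 px and ledge on the left (robot side). The measured centre (495.7,35.4) agrees with before. Descend and grip.

Call:
step_arm([
  [1, 6, 15, 0],
  [0, 1, 15, 0],
  [0, 1, 10, 0],
  [0, 0, 5, 0],
  [0, 0, 0, 0],
])

```text
time: 13.7
tool_pos: [0.4981, 0.0351, 0.0396]
tool_rot: [-0.007, 0.778, 0.629, -0.01]
contact_force: [-0.5, -0.1, -0.5]
gripper_width: 0.999
```

```bash
python3 -c "
from h import *
goto(495.7,35.6,37,78.5);print(pose()[1].as_matrix()[:,2])"
```

```text
yaw 77.92 shift [ 0.  -2.4  2.6] turn -0.58
[-0.02337474 -0.0014077  -0.99972578]
```

Call:
step_arm([
  [0, -2, 2, -0.5],
  [0, 0, 0, 0],
  [0, 0, 0, 0],
  [0, 0, 0, 0],
  [0, 0, 0, 0],
  [0, 0, 0, 0],
  [0, 0, 0, 0],
  [0, 0, 0, 0],
], claw=25)

```text
time: 14.5
tool_pos: [0.4979, 0.0354, 0.0404]
tool_rot: [-0.005, 0.775, 0.632, -0.008]
contact_force: [-0.3, 0.5, -0.1]
gripper_width: 0.251
```

Call:
step_arm([
  [0, 0, -2, 0],
  [0, 0, -3, 0],
  [0, 0, 0, 0],
])

```text
time: 14.8
tool_pos: [0.498, 0.0354, 0.0458]
tool_rot: [-0.005, 0.775, 0.632, -0.008]
contact_force: [0.8, 0.1, 0.2]
gripper_width: 0.25
```

```bash
python3 -c "
from h import *
x,y=jig(62.5,45);print(x,y);goto(x,y,43,83.7);print(pose()[1].as_matrix()[:,2],state()['contact_force'])"
```

```text
579.4606037150457 87.66984855229276
yaw 78.46 shift [67.5 69.4  1.2] turn -5.24
[-0.01848147 -0.00176204 -0.99982765] [0.82445941 0.08471304 0.20652049]
```

Closed to 25 % without holding anything, so I look.

```bash
python3 -c "
from h import *
im,d=grab_frame('wrist')
cv2.imwrite('pics/w5.png',np.clip(im[:,:,::-1]*1.5,0,255).astype(np.uint8))
W=wristcloud(d)*1000
m=(d>0)&(abs(W[...,2]-60)<4)&(W[...,0]<560)&(W[...,0]>440)&(W[...,1]>50)&(W[...,1]<160)
print('off',m.sum(),cv2.minAreaRect(W[m][:,:2].astype(np.float32)))"
```

```text
off 10040 ((504.2709045410156, 77.6290054321289), (64.34833526611328, 45.379905700683594), 78.77056121826172)
```

View pics/w5.png

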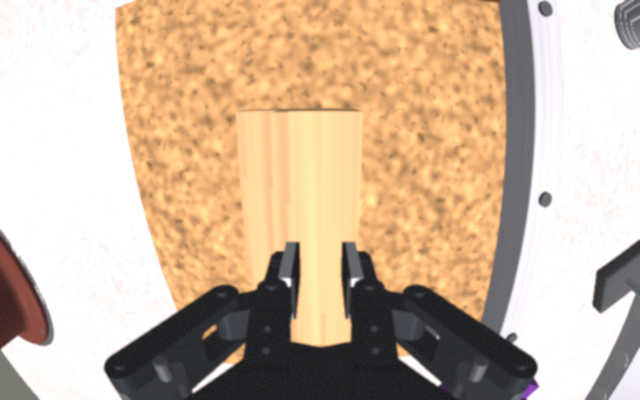

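```bash
python3 -c "
from h import *
im,d=grab_frame('wrist');t,r=pose();W=wristcloud(d)
P=(r.inv().apply((W.reshape(-1,3)-t))*1000).reshape(400,640,3)
for v,u in [(246,285),(246,292),(246,349),(260,292),(280,295),(300,297),(260,349),(280,349),(300,347),(280,320),(330,320),(130,320),(260,320)]: print(v,u,P[v,u].round(1),(W[v,u]*1000).round(1))
print(state()['gripper_width'],t)"
```

```text
246 285 [ 11.7 -17.7 -34.3] [483.4  50.5  79.9]
246 292 [ 12.3 -14.2 -35.2] [486.9  50.3  80.8]
246 349 [ 12.   13.3 -34.6] [513.8  44.5  79.7]
260 292 [ 11.4 -13.2 -47.3] [487.9  49.3  92.8]
280 295 [  7.7 -11.2 -57.9] [489.3  45.3 103.5]
300 297 [ -8.4 -11.4 -50.9] [485.8  29.5  96.5]
260 349 [ 12.   12.2 -48.3] [512.9  44.8  93.3]
280 349 [ 10.5  11.1 -62.2] [511.9  43.6 107.3]
300 347 [  0.1  10.8 -62. ] [509.4  33.4 107.2]
280 320 [-20.6  -0.7 -15.2] [493.1  15.4  60.7]
330 320 [-60.4  -0.7 -15.7] [485.2 -23.5  61.4]
130 320 [ 65.3  -0.7 -16.3] [510.3  99.5  61.3]
260 320 [ -6.7  -0.7 -15.6] [495.9  29.   61. ]
0.25256135993430806 [0.49767338 0.03541425 0.04536659]
```

```bash
python3 -c "
from h import *
im,d=grab_frame('wrist');t,r=pose();W=wristcloud(d)
P=(r.inv().apply((W.reshape(-1,3)-t))*1000).reshape(400,640,3)
for u in(285,292,350):
  for v in range(232,262,2): print(u,v,P[v,u].round(0),im[v,u],end=' | ')
  print()
im2=np.clip(im[200:400,200:440,::-1]*1.5,0,255).astype(np.uint8)
cv2.imwrite('pics/w6.png',cv2.resize(im2,None,fx=3,fy=3))"
```

```text
285 232 [ 11. -20. -16.] [169 133  96] | 285 234 [  9. -20. -14.] [168 132  95] | 285 236 [  8. -20. -16.] [168 132  95] | 285 238 [  7. -20. -15.] [166 131  94] | 285 240 [  6. -20. -15.] [165 130  95] | 285 242 [  4. -20. -16.] [148 118  89] | 285 244 [  3. -20. -15.] [135 110  87] | 285 246 [ 12. -18. -34.] [119 100  83] | 285 248 [ 11. -18. -35.] [100  87  76] | 285 250 [ 11. -17. -38.] [87 80 74] | 285 252 [ 12. -17. -40.] [66 68 69] | 285 254 [ 12. -17. -44.] [66 68 70] | 285 256 [ 12. -17. -44.] [68 71 72] | 285 258 [ 12. -16. -46.] [70 71 72] | 285 260 [ 12. -16. -48.] [68 70 71] | 
292 232 [ 10. -16. -15.] [191 150 108] | 292 234 [  9. -16. -15.] [190 150 108] | 292 236 [  8. -16. -16.] [190 150 107] | 292 238 [  7. -16. -16.] [190 149 107] | 292 240 [  6. -16. -16.] [178 141 102] | 292 242 [ 12. -15. -30.] [105  91  79] | 292 244 [ 12. -14. -32.] [69 70 72] | 292 246 [ 12. -14. -35.] [69 71 71] | 292 248 [ 11. -14. -35.] [68 70 72] | 292 250 [ 12. -14. -39.] [67 69 70] | 292 252 [ 12. -14. -41.] [67 68 70] | 292 254 [ 12. -14. -42.] [67 68 70] | 292 256 [ 12. -13. -44.] [65 66 68] | 292 258 [ 12. -13. -46.] [63 65 65] | 292 260 [ 12. -13. -49.] [62 61 64] | 
350 232 [ 11.  15. -17.] [187 147 106] | 350 234 [ 10.  16. -16.] [188 147 106] | 350 236 [  8.  16. -15.] [186 146 104] | 350 238 [  7.  16. -16.] [186 146 105] | 350 240 [  6.  16. -16.] [175 138 101] | 350 242 [ 12.  14. -30.] [103  89  78] | 350 244 [ 12.  14. -33.] [69 70 71] | 350 246 [ 12.  14. -35.] [67 70 71] | 350 248 [ 12.  14. -37.] [69 70 73] | 350 250 [ 11.  14. -38.] [68 71 72] | 350 252 [ 12.  13. -41.] [69 70 73] | 350 254 [ 12.  13. -43.] [68 70 71] | 350 256 [ 12.  13. -44.] [67 70 71] | 350 258 [ 12.  13. -47.] [68 70 71] | 350 260 [ 12.  13. -48.] [67 68 69] |
```

View pics/w6.png

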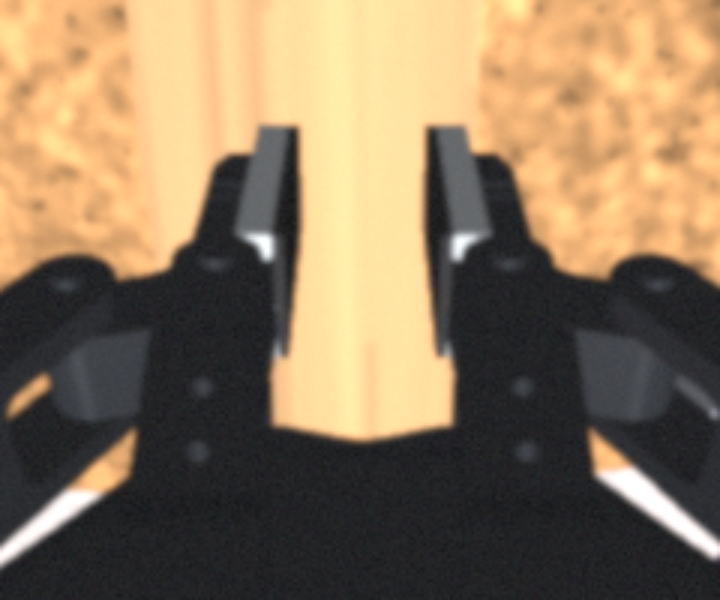

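The pad ends really sit about 30 mm behind the reported TCP at this opening, so the fingers closed above the offcut without touching it. I open and measure the tip offset when open.

Call:
step_arm([
  [0, 0, 0, 0],
  [0, 0, 0, 0],
  [0, 0, 0, 0],
  [0, 0, 0, 0],
  [0, 0, 0, 0],
  [0, 0, 0, 0],
  [0, 0, 0, 0],
], claw=85)

```text
time: 15.65
tool_pos: [0.4973, 0.0355, 0.0448]
tool_rot: [-0.006, 0.775, 0.632, -0.008]
contact_force: [0.1, 0.3, -0.2]
gripper_width: 0.854
```

```bash
cat > tip.py <<'E'
from h import *
def tips():
    d=grab_frame('wrist')[1];t,r=pose();W=wristcloud(d)
    P=r.inv().apply((W.reshape(-1,3)-t))*1000
    m=(d.ravel()>0)&(abs(P[:,0])<14)&(abs(P[:,1])<62)&(P[:,2]>-70)&(W.reshape(-1,3)[:,2]>.064)
    for s in(-1,1):
        Q=P[m&(P[:,1]*s>0)]; 
        if len(Q): q=Q[Q[:,2]>np.percentile(Q[:,2],99)]; print(s,len(Q),"tip",q.mean(0).round(1),"max",Q[:,2].max().round(1),"inner",np.percentile(abs(Q[Q[:,2]>Q[:,2].max()-12][:,1]),[1,50]).round(1))
    print(t,state()['gripper_width'],r.as_matrix()[:,2].round(3))
tips()
E
python3 tip.py; python3 -c "
from h import *
goto(495.7,35.6,10,78.5)"
```

```text
-1 1710 tip [  2.3 -36.9 -33.9] max -32.6 inner [36.4 37. ]
1 1721 tip [  2.1  35.8 -34.2] max -33.5 inner [35.3 36. ]
[0.49725352 0.03544096 0.04484102] 0.8457685090968289 [-0.02  -0.002 -1.   ]
yaw 78.46 shift [ 0.  -0.9 34.9] turn -0.04
```

Call:
step_arm([
  [0, -1, 15, 0],
  [0, 0, 12, 0],
  [0, 0, 5, 0],
  [0, 0, 0, 0],
])

```text
time: 16.1
tool_pos: [0.4946, 0.0357, 0.0092]
tool_rot: [-0.006, 0.775, 0.632, -0.009]
contact_force: [-0.5, 0.2, -0.3]
gripper_width: 0.849
```

```bash
sed -i 's/>.064/>.03/' tip.py; python3 tip.py; python3 -c "
from h import *
goto(495.7,35.6,9,78.5)"
```

```text
-1 5364 tip [  0.7 -35.9 -25.8] max -25.0 inner [27.2 34.4]
1 4195 tip [  1.2  35.8 -35. ] max -33.4 inner [35.3 36. ]
[0.49477217 0.03564403 0.00951802] 0.8505900741994389 [-0.021 -0.002 -1.   ]
yaw 78.45 shift [0.1 0.9 0.5] turn -0.05
```

Call:
step_arm([
  [0, 1, 0, 0],
  [0, 0, 0, 0],
  [0, 0, 0, 0],
  [0, 0, 0, 0],
  [0, 0, 0, 0],
  [0, 0, 0, 0],
  [0, 0, 0, 0],
], claw=25)

```text
time: 16.85
tool_pos: [0.4962, 0.0355, 0.01]
tool_rot: [-0.006, 0.775, 0.632, -0.008]
contact_force: [0.5, 0.8, -0.7]
gripper_width: 0.514
```

```bash
python3 -c "
from h import *
print(state()['gripper_width'],state()['contact_force'])
x,y=jig(62.5,45);goto(x,y,13,83.7)"
```

```text
0.5141302226388798 [ 0.46952824  0.84049499 -0.73930047]
yaw 78.46 shift [67.8 71.  -4.8] turn -5.24
```

Call:
step_arm([
  [0, 0, -3, 0],
  [0, 0, -3, 0],
  [5, 5, 0, -5.2],
  [15, 15, 0, 0],
  [20, 20, 0, 0],
  [15, 15, 0, 0],
  [0, 0, 0, 0],
  [0, 0, 0, 0],
])

```text
time: 17.65
tool_pos: [0.5565, 0.0851, 0.0131]
tool_rot: [-0.008, 0.744, 0.668, -0.01]
contact_force: [0.4, -0.1, -3.2]
gripper_width: 0.515
```

```bash
python3 -c "
from h import *
print(state()['gripper_width'],state()['contact_force'])
x,y=jig(62.5,55);goto(x,y,10,83.7)
print(pose()[1].as_matrix()[:,2])
im,d=grab_frame('wrist');W=wristcloud(d)*1000
m=(d>0)&(W[...,2]>58)&(W[...,2]<72)&(W[...,0]<640)&(W[...,0]>500)&(W[...,1]>100)&(W[...,1]<190)
a=np.radians(-6.3);B=np.array([[np.cos(a),-np.sin(a)],[np.sin(a),np.cos(a)]])
J=(W[...,:2]-[512.4,49.8])@B
print('off z',np.median(W[m][:,2]),'x',np.percentile(J[m][:,0],[1,99]),'ymax',np.percentile(J[m][:,1],99.5),cv2.minAreaRect(J[m].astype(np.float32)))
m=(d>0)&(abs(W[...,2]-54)<3)&(J[...,0]>112)&(J[...,0]<155)&(abs(J[...,1])<170)
print('fence x',np.percentile(J[m][:,0],[1,50,99]),cv2.minAreaRect(J[m].astype(np.float32)))
m=(d>0)&(abs(W[...,2]-52)<3)&(J[...,0]>55)&(J[...,0]<110)&(J[...,1]>120)&(J[...,1]<170)
print('stop',m.sum(),np.percentile(J[m],[1,99],axis=0))
"
```

```text
0.5145555285752508 [ 0.37175871 -0.07658648 -3.23044678]
yaw 83.83 shift [15.1 22.6  2.5] turn 0.13
[-0.02569026 -0.00177006 -0.99966838]
off z 64.20528191815109 x [18.2902622  62.48203192] ymax 114.79124759517023 ((37.76140594482422, 83.48482513427734), (63.481781005859375, 51.05305480957031), 89.72119140625)
fence x [113.07553873 129.95589533 145.17617092] ((130.46778869628906, 37.488853454589844), (34.18998336791992, 234.08251953125), 0.8166029453277588)
stop 5429 [[ 65.70338107 129.14327281]
 [109.40808797 153.62772822]]
```

Call:
step_arm([
  [4, 11, 0, 0],
  [4, 11, 0, 0],
  [2, 0, 2, 0],
  [0, 0, 1, 0],
  [0, 0, 0, 0],
])

```text
time: 18.2
tool_pos: [0.5802, 0.092, 0.0102]
tool_rot: [-0.008, 0.745, 0.667, -0.01]
contact_force: [0.2, -0.2, -2.0]
gripper_width: 0.515
```

```bash
python3 -c "
from h import *
print(state()['contact_force'])
x,y=jig(62.5,55);goto(x,y,10,83.7)
print(pose()[1].as_matrix()[:,2])"
```

```text
[ 0.2003724  -0.16671836 -2.02807894]
yaw 83.7 shift [ 5.6 -0.3  0.2] turn 0.0
[-0.02663443 -0.00150747 -0.9996441 ]
```

Call:
step_arm([
  [2, 0, 1, 0],
  [2, 0, 0, 0],
])

```text
time: 18.4
tool_pos: [0.5812, 0.0945, 0.0102]
tool_rot: [-0.007, 0.745, 0.667, -0.011]
contact_force: [-0.0, 0.3, -3.6]
gripper_width: 0.518
```

Call:
step_arm([
  [2, 0, 0, 0],
  [2, 0, 0, 0],
])

```text
time: 18.6
tool_pos: [0.5814, 0.0964, 0.0102]
tool_rot: [-0.005, 0.745, 0.667, -0.013]
contact_force: [-3.0, -12.6, 2.5]
gripper_width: 0.512
```

Call:
step_arm([
  [2, 0, 0, 0],
  [1, 0, 0, 0],
])

```text
time: 18.8
tool_pos: [0.5814, 0.0961, 0.0106]
tool_rot: [-0.003, 0.745, 0.667, -0.015]
contact_force: [-0.8, -3.0, -0.1]
gripper_width: 0.516
```

Touched the stop (−12.6 N). Lower the last bit and release.

Call:
step_arm([
  [0, 0, 1, 0],
  [0, 0, 1, 0],
  [0, 0, 0, 0],
])

```text
time: 19.1
tool_pos: [0.5815, 0.0961, 0.0106]
tool_rot: [-0.003, 0.744, 0.668, -0.015]
contact_force: [-1.1, -2.2, -0.6]
gripper_width: 0.516
```

Call:
step_arm([
  [0, 0, 0, 0],
  [0, 0, 0, 0],
  [0, 0, 0, 0],
  [0, 0, 0, 0],
  [0, 0, -10, 0],
  [0, 0, -20, 0],
  [0, 0, -20, 0],
  [0, 0, 0, 0],
], claw=72)

```text
time: 19.9
tool_pos: [0.5837, 0.0986, 0.0631]
tool_rot: [-0.004, 0.744, 0.668, -0.014]
contact_force: [1.0, -0.6, -0.1]
gripper_width: 0.728
```

```bash
cat > off.py <<'E'
from h import *
im,d=grab_frame('wrist');W=wristcloud(d)*1000
a=np.radians(-6.3);B=np.array([[np.cos(a),-np.sin(a)],[np.sin(a),np.cos(a)]])
J=(W[...,:2]-[512.4,49.8])@B
wood=(im[...,0].astype(int)-im[...,2]>40)
def rep(n,m): print(n,m.sum(),'z',np.median(W[m][:,2]).round(1),'rect',cv2.minAreaRect(J[m].astype(np.float32)),'x',np.percentile(J[m][:,0],[1,99]).round(1),'y',np.percentile(J[m][:,1],[1,99]).round(1))
base=(d>0)&wood
rep('tall',base&(abs(W[...,2]-61)<3)&(J[...,0]>0)&(J[...,0]<125)&(abs(J[...,1]-45)<100))
rep('ledge',base&(abs(W[...,2]-37)<3)&(J[...,0]>0)&(J[...,0]<100)&(abs(J[...,1]-45)<84))
rep('stop',(d>0)&(abs(W[...,2]-52)<2)&(J[...,0]>55)&(J[...,0]<110)&(J[...,1]>110)&(J[...,1]<170))
m=(d>0)&(abs(W[...,2]-54)<2.5)&(J[...,0]>112)&(J[...,0]<155)&(abs(J[...,1])<140);rep('fence',m)
print(state()['contact_force'],state()['time'],pose()[1].as_matrix()[:,2])
E
python3 off.py;python3 -c "
from h import *
x,y=jig(0,55);goto(x,y,60,-6.3)"
```

```text
tall 15642 z 59.3 rect ((63.12358474731445, 53.26547622680664), (45.65963363647461, 150.91818237304688), 0.057015977799892426) x [41. 85.] y [-18.4 127.8]
ledge 5626 z 35.4 rect ((36.91221618652344, 53.68638610839844), (152.56520080566406, 48.84800338745117), 87.75078582763672) x [15.5 36.5] y [-19.1 127.8]
stop 3311 z 51.3 rect ((82.69026184082031, 141.2022247314453), (54.755306243896484, 25.305606842041016), 0.5535909533500671) x [ 65.1 109.5] y [128.6 153.6]
fence 6424 z 53.1 rect ((128.5323486328125, 76.11448669433594), (32.59345626831055, 127.79496002197266), 0.19034266471862793) x [119.  144.1] y [ 19.7 139.2]
[-0.385643    0.9717007  -0.06817646] 19.95 [-0.02763729 -0.01313654 -0.9995317 ]
yaw 83.8 shift [ -1.  -64.4   3.2] turn 90.1
```

The offcut is against the stop, square (0.06°), and 33–34 mm from the fence. I turn back so the jaws lie along the fence, then push both open fingers into the rebate.

Call:
step_arm([
  [0, -20, 0, 0],
  [0, -20, 0, 0],
  [0, 0, 0, 8.5],
  [0, 0, 0, 8.5],
  [0, 0, 0, 8.5],
  [0, 0, 0, 8.5],
  [0, 0, 0, 8.5],
  [0, 0, 0, 8.5],
], claw=88)

```text
time: 20.75
tool_pos: [0.5356, 0.1027, 0.0541]
tool_rot: [0.001, 0.961, 0.275, -0.021]
contact_force: [0.8, -0.8, 1.1]
gripper_width: 0.883
```

Call:
step_arm([
  [0, 0, 0, 8.5],
  [0, 0, 0, 8.5],
  [0, 0, 0, 8.5],
  [0, 0, 0, 8.5],
  [0, 0, 0, 5],
  [0, 0, 0, 0],
])

```text
time: 21.35
tool_pos: [0.5303, 0.1025, 0.0465]
tool_rot: [0.009, 0.997, -0.068, -0.024]
contact_force: [0.0, -0.7, -0.5]
gripper_width: 0.879
```

```bash
python3 -c "
from h import *
x,y=jig(24,55);goto(x,y,4,-6.3)
print(pose()[1].as_matrix()[:,2])"; python3 off.py; sed -i 's/>.03)/>.064)/' tip.py; python3 tip.py
```

```text
yaw -7.78 shift [14.  -1.9 41.9] turn -1.48
[-0.04998697 -0.01390557 -0.99865306]
tall 24255 z 60.7 rect ((63.67683029174805, 53.88331604003906), (45.97347640991211, 151.44845581054688), 0.23867519199848175) x [41.8 86.2] y [-19.2 127.1]
ledge 5401 z 36.8 rect ((57.46956253051758, 53.67900085449219), (84.01869201660156, 150.47994995117188), 0.06676126271486282) x [16.5 32.1] y [-19.5 127.3]
stop 2600 z 52.7 rect ((87.69332885742188, 134.25428771972656), (44.966861724853516, 40.607791900634766), 0.6504242420196533) x [ 66.  109.6] y [128.8 153.7]
fence 18772 z 54.7 rect ((133.1060791015625, 0.22900390625), (33.20265197753906, 280.6895446777344), 1.9515100717544556) x [117.9 145.1] y [-133.3  138. ]
[-0.76367362  0.59834171  0.4786453 ] 21.4 [-0.05040659 -0.01385234 -0.99863271]
-1 1725 tip [ -0.7 -38.5 -34.9] max -34.1 inner [38.  38.6]
1 1727 tip [ -0.6  36.9 -35. ] max -34.2 inner [36.3 37. ]
[0.53035349 0.10246011 0.04663674] 0.8808050075240345 [-0.05  -0.014 -0.999]
```

Call:
step_arm([
  [5, -1, 0, -1.4],
  [6, -1, 0, 0],
  [0, 0, 15, 0],
  [0, 0, 15, 0],
  [0, 0, 8, 0],
  [0, 0, 0, 0],
])

```text
time: 22.05
tool_pos: [0.54, 0.1025, 0.0035]
tool_rot: [0.008, 0.998, -0.052, -0.025]
contact_force: [0.8, 0.6, 2.0]
gripper_width: 0.883
```

```bash
python3 -c "
from h import *
x,y=jig(24,54);goto(x,y,3,-6.3)
print(pose()[1].as_matrix()[:,2],state()['contact_force'])
im,d=grab_frame('wrist');cv2.imwrite('pics/w7.png',np.clip(im[:,:,::-1]*1.5,0,255).astype(np.uint8))"
```

```text
yaw -5.95 shift [2.4 1.5 0.4] turn 0.35
[-0.05120153 -0.0138202  -0.99859271] [0.79571491 0.56215033 2.04210548]
```

View pics/w7.png

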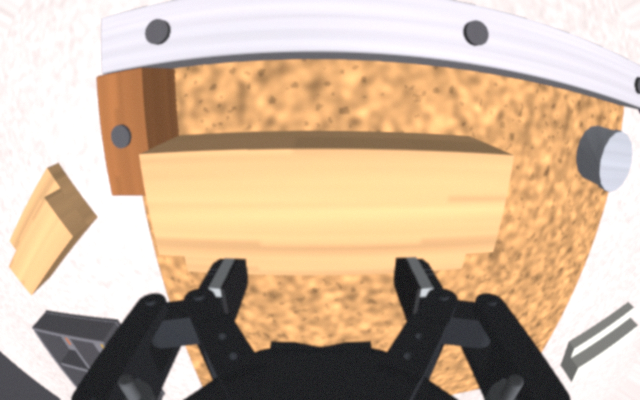

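The fingers stand at the ledge's edge, symmetric about the offcut (tips at about (230,265) and (408,265)). The fence gap is clear. I push towards the fence.

Call:
step_arm([
  [4, 0, -2, 0],
  [4, 0, 0, 0],
  [4, 0, 0, 0],
  [5, 0, -1, 0],
  [5, 0, 0, 0],
])

```text
time: 22.6
tool_pos: [0.5622, 0.1004, 0.0065]
tool_rot: [0.008, 0.998, -0.051, -0.027]
contact_force: [-2.7, -0.6, -0.7]
gripper_width: 0.879
```

```bash
python3 -c "
from h import *
x,y=jig(61,54);goto(x,y,4,-6.3)
print(pose()[1].as_matrix()[:,2],state()['contact_force'])"; python3 off.py
```

```text
yaw -5.93 shift [17.2  1.8  1.6] turn 0.37
[-0.05412375 -0.01384622 -0.99843823] [-2.73222476 -0.59543034 -0.67175297]
tall 35154 z 61.3 rect ((69.86152648925781, 53.90277099609375), (67.43644714355469, 152.09564208984375), 0.4035675823688507) x [ 58.6 103.1] y [-18.8 127.2]
ledge 2527 z 37.9 rect ((37.447513580322266, 53.5191650390625), (10.972347259521484, 150.5225830078125), 0.5014424324035645) x [32.6 42. ] y [-20.1 127.5]
stop 2768 z 53.0 rect ((87.88714599609375, 132.64706420898438), (44.367435455322266, 44.13289260864258), 88.63092803955078) x [ 67.3 109.8] y [115.4 153.7]
fence 30108 z 55.0 rect ((131.3291778564453, 0.8560028076171875), (34.54288864135742, 278.5828552246094), 0.8953933119773865) x [117.8 146.3] y [-118.8  138. ]
[-1.38473317  0.5995247   0.59532143] 22.65 [-0.05277106 -0.01379475 -0.99851135]
```

Call:
step_arm([
  [4, 0, 0, 0.4],
  [4, 0, 0, 0],
  [4, 0, 0, 0],
  [3, 0, 0, 0],
])

```text
time: 23.05
tool_pos: [0.5784, 0.0988, 0.0064]
tool_rot: [0.008, 0.998, -0.055, -0.027]
contact_force: [-4.6, 1.1, 3.7]
gripper_width: 0.88
```

Call:
step_arm([
  [2, 0, 0, 0],
  [2, 0, 0, 0],
])

```text
time: 23.25
tool_pos: [0.5805, 0.0985, 0.0064]
tool_rot: [0.008, 0.998, -0.055, -0.031]
contact_force: [-16.4, -0.4, 14.0]
gripper_width: 0.882
```

Call:
step_arm([
  [2, 0, 0, 0],
  [2, 0, 0, 0],
])

```text
time: 23.45
tool_pos: [0.5798, 0.0985, 0.0066]
tool_rot: [0.009, 0.998, -0.054, -0.037]
contact_force: [-11.8, 0.1, 10.6]
gripper_width: 0.884
```

```bash
python3 -c "
from h import *
print(state()['contact_force']);x,y=jig(63,54);goto(x,y,4,-6.3)";python3 off.py
```

```text
[-11.80483843   0.06328498  10.57357611]
yaw -6.27 shift [1.6 1.8 2.6] turn 0.03
tall 34536 z 60.9 rect ((87.75010681152344, 53.866416931152344), (152.01968383789062, 67.17218780517578), 89.9951171875) x [ 76.3 120.7] y [-18.9 127.2]
ledge 2091 z 36.9 rect ((54.59733581542969, 53.76971435546875), (9.3422269821167, 150.24557495117188), 0.07376281172037125) x [50.5 58.6] y [-20.  127.6]
stop 2323 z 52.9 rect ((87.85774230957031, 142.29495239257812), (44.91271209716797, 25.62079429626465), 2.188654899597168) x [ 66.3 109.7] y [130.4 153.8]
fence 30291 z 54.9 rect ((133.53749084472656, 0.4875030517578125), (33.61518859863281, 280.0090637207031), 1.9202797412872314) x [120.5 145.7] y [-124.8  137.8]
[-13.39807875  -0.27117528  10.9950484 ] 23.5 [-0.07570935 -0.01312857 -0.9970435 ]
```

The offcut is flat against the fence and close to the stop. I seat the fingertips down on the ledge to make sure the down-force comes from there.

Call:
step_arm([
  [0.5, 0, 2, 0],
])

```text
time: 23.6
tool_pos: [0.5794, 0.0987, 0.0052]
tool_rot: [0.009, 0.998, -0.054, -0.039]
contact_force: [-5.6, 0.7, 4.7]
gripper_width: 0.876
```

Call:
step_arm([
  [1, 0, 2, 0],
])

```text
time: 23.7
tool_pos: [0.5793, 0.0988, 0.0037]
tool_rot: [0.008, 0.998, -0.054, -0.04]
contact_force: [-11.4, -1.0, 16.2]
gripper_width: 0.884
```

```bash
python3 -c "
from h import *
for i in range(3):
  im,d=grab_frame('wrist');print(state()['contact_force'],pose()[0])
im2=np.clip(im[100:340,150:470,::-1]*1.5,0,255).astype(np.uint8)
cv2.imwrite('pics/w8.png',cv2.resize(im2,None,fx=2.5,fy=2.5))"; python3 tip.py
```

```text
[-9.77498323  0.53058895  7.44402692] [0.57923994 0.09881138 0.0038216 ]
[-10.58262669   0.20557958   8.95701417] [0.57924586 0.0987956  0.00377416]
[-10.29338625  -0.33884958   9.13075332] [0.57926449 0.09880028 0.00380694]
-1 485 tip [ -8.8 -38.5 -60.9] max -60.5 inner [37.9 38.7]
1 602 tip [ -6.3  36.7 -59.4] max -58.7 inner [36.3 37.1]
[0.57925708 0.09878907 0.00379833] 0.8817929945728175 [-0.081 -0.013 -0.997]
```

View pics/w8.png

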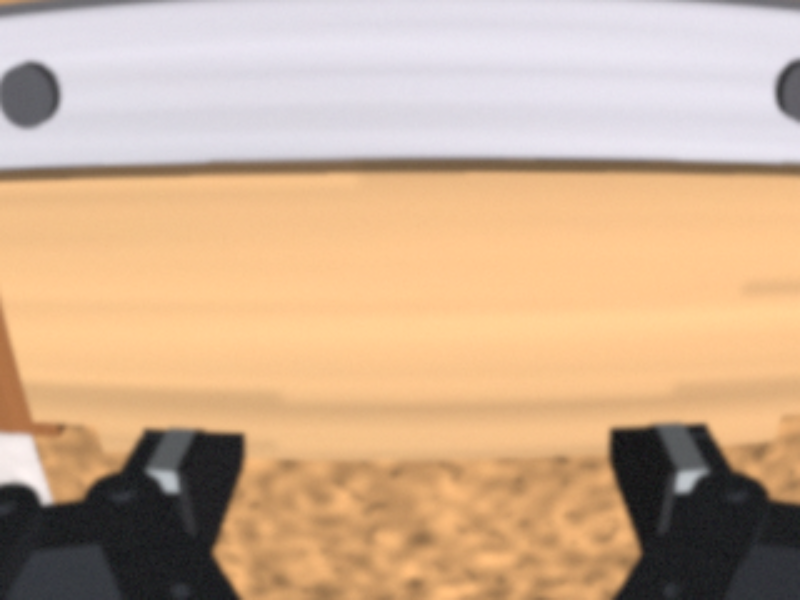

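Call:
step_arm([
  [1, 0, 2, 0],
])

```text
time: 24.0
tool_pos: [0.5792, 0.0988, 0.0037]
tool_rot: [0.009, 0.998, -0.054, -0.042]
contact_force: [-15.4, -0.5, 22.3]
gripper_width: 0.876
```

Call:
step_arm([
  [1, 0, 2, 0],
])

```text
time: 24.1
tool_pos: [0.579, 0.0988, 0.0038]
tool_rot: [0.009, 0.998, -0.054, -0.044]
contact_force: [-15.4, -1.3, 18.0]
gripper_width: 0.881
```

Call:
step_arm([
  [1, 0, 2, 0],
])

```text
time: 24.2
tool_pos: [0.5788, 0.0988, 0.0039]
tool_rot: [0.009, 0.997, -0.054, -0.046]
contact_force: [-13.7, -0.8, 17.0]
gripper_width: 0.879
```

z no longer drops (3.8 mm), so the tips are on the ledge. Now check that the hold is stable, and check the reel and bystanders.

```bash
python3 off.py
python3 - <<'E'
from h import *
for i in range(3):
  im,d=grab_frame('top');print(state()['contact_force'].round(1),state()['time'])
W=cloud('top',d)*1000
for n,c,z in(('reel',(421,-373),54),('tin',(580.5,-84.6),42)):
    m=(d>0)&(abs(W[...,2]-z)<6)&(np.hypot(W[...,0]-c[0],W[...,1]-c[1])<40)
    print(n,m.sum(),W[m].mean(0).round(1) if m.any() else '')
E
```

```text
tall 35610 z 60.9 rect ((88.21318817138672, 53.873199462890625), (66.34679412841797, 151.64468383789062), 0.18460024893283844) x [ 76.4 120.7] y [-18.8 127.1]
ledge 1774 z 36.9 rect ((53.961490631103516, 53.81702423095703), (8.225188255310059, 150.00958251953125), 0.1342608630657196) x [50.3 57.5] y [-19.9 127.9]
stop 2359 z 52.9 rect ((87.55125427246094, 142.3101043701172), (45.07200241088867, 25.548343658447266), 1.9350531101226807) x [ 66.4 109.7] y [130.5 153.7]
fence 31686 z 54.8 rect ((129.86557006835938, 1.0368194580078125), (33.70808029174805, 278.1046142578125), 0.40819039940834045) x [120.5 145.8] y [-116.8  137.8]
[-13.85102314  -0.60594236  16.17609831] 24.25 [-0.09270163 -0.01215207 -0.99561977]
[-15.1  -1.1  17. ] 24.3
[-13.7   0.4  16.4] 24.35
[-14.4  -0.7  17. ] 24.4
reel 289 [ 418.3 -372.1   53.3]
tin 185 [583.6 -85.1  41.7]
```

```bash
python3 -c "
from plant import *
print(job_done());print(state()['contact_force'],state()['time'])"
```

```text
the job is handed in; nothing more can be done
None
the job is handed in; nothing more can be done
```

The job was handed in at about 24.4 s with the offcut held in the jig under the push. No verdict came back.

- **Reel:** it stands upright and released on the mat, about 1–3 mm from the mat's centre by the cameras, with its top at about 54 mm.
- **Offcut:** it is flat (top at 61 mm) and square to within about 0.2°, with its face at the fence within 0.5 mm. The middle is at about y = 54 mm in the jig, where 55 is home, so a gap of up to about 1 mm to the stop may remain. The rebate faces away from the fence.
- **Push:** both fingertips are on the ledge and against the rebate wall. The last reading was about 14 N towards the fence and 17 N down. It was steady over four readings, but above the 10 N each way you asked for.
- **Bystanders:** the tin is unmoved within camera error. I did not re-measure the pliers or the meter, and the arm never came near them.

Two things disagreed with the description:
- **Finger length:** the pad ends turned out to sit about 30–35 mm behind the reported TCP. My first grip on the offcut therefore closed on air, and I re-measured and lowered it.
- **Tool tilt:** the tool had drifted to about 5° of tilt by the end.

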